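# Screw down the cooker's lid and shut its vent

## Robot

A 6-joint arm with a two-finger parallel gripper is mounted at the origin on the work surface. World frame = base frame: x ahead of the robot, y to its left, z up, the work surface at z = 0. Lengths are in m, angles in rad, forces in N, time in s.
With the tool pointing down it reaches from about 0.25 to 0.775 m from the base axis. Payload 4 kg.
Tool frame: the origin (TCP) lies midway between the tips of the shut fingers; the grasp point (between the pads) lies 19 mm behind it; z points along the fingers, x is the direction in which the jaws open and shut, and the axes are right-handed (so a half turn about z gives the same grasp; the last joint's range is limited). The gripper opens to 94 mm and grips with 3 to 60 N. Pads are 16 mm wide; open, the fingers measure 119 mm over their backs; the gripper's body (75 mm by 177 mm) begins 78 mm behind the grasp point.
Start: joints at [-1.448, 0.087, 1.371, -0, 1.684, -0.103], TCP at [0.123, -0.536, 0.184] pointing down, gripper open.
Joint ranges: [-3.1, 3.1], [-0.76, 2.03], [0.27, 2.55], [-1.08, 4.22], [0.17, 2.65], [-2.57, 2.57]. Speed limits (rad/s): [2.79, 2.79, 3.14, 3.14, 3.14, 3.14].

## Interface

Orientations are given as [roll, pitch, yaw] about the fixed x, y, z axes, in that order (R = Rz(yaw) Ry(pitch) Rx(roll)).
In Python, from bench import * gives the robot as it stands.
- The arm moves only by the tool send_rows, never from a script. Its argument "rows" is one flat list of numbers, 7 for each row, row after row: the shift along the world's x, y, z in mm, then the turn, a rotation vector about the world's x, y, z in degrees, then the opening, from 0 (shut) to 1 (fully open). A call has exactly 8 rows; each row shifts and turns the commanded pose from where the row before left it; what a row does not reach is not made up. A row lasts 1/8 s, in which the tool goes at most 62.5 mm and 10.7 degrees, less where a joint would pass 70% of its speed; a pose out of reach is approached as far as the arm can. A call is refused whole if a number of a shift passes 62.5 or a number of a turn 10.7, either way. A call with a gripper value outside its range is refused whole. The fingers move at their own pace and stop on an object; the grip force is fixed at half the most. Time passes only in rows, so rows that do not move let the fingers close, or fill a call up. It gives the time, the measured TCP pose, the force and the opening at its end, in the units of the state.
- get_obs(): the state, without advancing time (a new reading comes with each control period).
- snapshot(name): name is "side" or "top"; returns a dict with "color" (420x560x3 uint8, red, green, blue), "intrinsics" (3x3 intrinsics, pixels), "distortion" ([k1, k2, p1, p2, k3] as OpenCV has them; the pictures are not rectified), "rvec" (rotation vector, rad) and "tvec" (3), from world to camera coordinates, as OpenCV has them. Camera axes: x right, y down, z forward; pixel columns grow to the right and rows downward; lengths in m; the calibration is good to about 2 mm. A picture is of the moment at which its call begins. There is no depth.
- close_job(): hands the job in, once; it reports no verdict.
The state is a dict: "time": time; "joint_positions": joint angles; "qvel": joint speeds; "joint_torque": joint torques, N m; "tool_pos": TCP position; "ee_rot": TCP orientation; "wrist_force": force on the tool from outside, world axes, zero at the start; "wrist_torque": the same for the moment, N m; "width": finger opening in m.
Only numpy, scipy, OpenCV 4.12 (cv2) and the standard library are available. Lean on these libraries where they do the work, as an engineer would, in place of code of your own. Each camera call takes 0.05 s, during which the arm holds its last target.

## Task

The lid of the screw-down cooker is still loose: push its red wing screw round clockwise (seen from above) with fingertip strokes against its wings, stroke after stroke, until it comes to its stop, without forcing it. Then push the green knob of the vent lever over clockwise to its other end, so that the vent is shut. Only push: never take the screw or the knob between the fingers, and leave the other kitchen things where they stand, without lifting or shifting them; finish clear of everything.

Things in the scene. Friction and masses are not known exactly. Their poses are not given: they have to be found in the camera images.
- cooker: Aluminium pot with steel lid, 218 mm across, lid top 129 mm above the worktop, immovable. Origin: centre of its underside, z up. A dark bow bar (28 mm wide, 238 mm long, top at 155 mm) runs over the lid along its own y axis; black side handles on that axis reach 161 mm from the centre. The wing screw stands upright mid-bar; the vent lever is on the lid's +x side.
- wing_hub (a point): Centre of the red wing screw, on its upright axis, half-way up the wings: 187 mm above the worktop at joint 0, 0.8 mm lower per rad of tightening. Hub 24 mm across. Two flat upright wings along this point's x axis reach 40 mm from the axis; 6 mm thick (y), 26 mm tall (+-13 mm). Under them: brass collar 28 mm across, top at 162 mm. Nothing else above the bar within 70 mm.
- wing_end (a point): Outer end of the wing that carries a small white dot on its top edge, half-way up, 40 mm from the screw's axis; the other wing is exactly opposite. Together with wing_hub it gives the direction of the wings.
- wing (a joint): Turn of the wing screw in rad, growing clockwise from above (tightening): starts between 0 and 2.5, stop at 8.0. Light dry friction (about 0.05 N m, 2 N at a wing); stays where it is left. At the stop the seat gives springily (1.5 N m/rad: about 2 N per mm at 25 mm from the axis) and springs back.
- vent_pivot (a point): Point on the upright pivot axis of the vent lever, 160 mm above the worktop, 60 mm from the screw's axis along the cooker's own +x.
- vent_knob (a point): Centre of the green knob, an upright round peg 16 mm across and 30 mm tall (145 to 175 mm above the worktop) at the end of the steel vent lever, 45 mm from vent_pivot. The lever bar, 8 mm wide, lies at 144.5 to 149.5 mm above the worktop.
- vent (a joint): Turn of the vent lever in rad, growing clockwise from above: starts open at 0 to 0.2; shut at its hard stop, 1.2. At 0 the lever points 0.6 rad (34 degrees) to the +y side of the cooker's own +x axis; shut, 0.6 rad to its -y side, towards a small green dot on the lid. Light dry friction (1 N at the knob); stays where it is left.
- tumbler: Loose glass tumbler, 66 mm wide, 100 mm tall, beside the cooker; origin under its centre. Leave alone.
- spice: Loose spice jar with a green cap, 46 mm wide, 90 mm tall, close beyond the cooker; origin under its centre. Leave alone.
- steelcup: Loose steel cup, 72 mm wide, 90 mm tall, beside the cooker; origin under its centre. Leave alone.
- mug: Loose yellow mug, 80 mm wide, 90 mm tall; origin under its centre. Leave alone.
- bowl: Loose white bowl, 140 mm wide, 55 mm tall; origin under its centre. Leave alone.
- spoon: Loose spoon with a wooden handle, lying flat along its own x axis. Leave alone.
- soap: Loose white soap bottle, 70 mm wide, 200 mm tall; origin under its centre. Leave alone.

How it is judged:
On the way, in this order (a step that is already met when the one before it is completed fails the run):
1. the wing screw is turned clockwise to its stop (value of joint wing above 7.6 rad), for 0.2 s.
2. then the vent lever is pushed over to shut (value of joint vent above 1.05 rad), for 0.2 s.
At the end, for the whole second after the job is handed in: The wing screw is within 0.4 rad (23 degrees) of its stop, the vent lever within 0.15 rad (9 degrees) of its shut end, both at rest, and every loose thing within 20 mm of where it stood (value of joint wing above 7.6 rad and value of joint vent above 1.05 rad and velocity of joint each of wing, vent below 0.05 rad/s and distance of each of tumbler, spice, steelcup, mug, bowl, spoon, soap from where it was at the start of the episode below 0.02 m); the robot touches nothing.
It fails at once if the cooker, its screw or its lever is forced: more than 60 N from the fingers (contact force between the fingers and cooker above 60 N).
It fails at once if the wing screw is taken between the fingers (grasp point inside a wing or the hub) (x of the grasp point in the frame of wing_hub between -0.04 and 0.04 m and y of the grasp point in the frame of wing_hub between -0.004 and 0.004 m and z of the grasp point in the frame of wing_hub between -0.03 and 0.014 m).
It fails at once if the vent knob is taken between the fingers (horizontal distance between the grasp point and vent_knob below 0.005 m and z of the grasp point in the frame of vent_knob below 0.016 m).
It fails at once if a loose kitchen thing is shifted or lifted by more than 20 mm (distance of any of tumbler, spice, steelcup, mug, bowl, spoon, soap from where it was at the start of the episode above 0.02 m).
It also fails if it takes over 72 s, if anything falls off the work surface, if the arm or the gripper's body presses on something with over 40 N, if the wrist force passes 120 N, or if a joint passes its speed limit or range.

## Working session

There is one attempt and no reset: what is moved stays moved. The work goes in short steps, Python scripts to look and compute and a tool call to move; the robot and the scene stay as the last step left them, time stands still between calls to the robot, and variables do not carry over. Pictures are saved under pics/ and viewed, and the job is handed in when it is done.

Besides the shell and the picture viewer there is one more tool, called after ">>>" as name(argument=value, ...), one argument or row to a line, values as JSON. send_rows: Moves the arm, as the interface text tells. Its arguments: {"type":"object","properties":{"rows":{"type":"array","items":{"type":"number"}}},"required":["rows"]}

```bash
mkdir -p pics; ls
cat > h.py <<'E'
from bench import *
import numpy as np, cv2
def snap(n,f):
    s=snapshot(n); cv2.imwrite('pics/'+f,s['color'][:,:,::-1]); return s
def ray(s,u,v,z):
    K=np.array(s['intrinsics'],float);d=np.array(s['distortion'],float)
    p=cv2.undistortPoints(np.array([[[u,v]]],float),K,d)[0,0]
    R=cv2.Rodrigues(np.array(s['rvec'],float))[0];t=np.array(s['tvec'],float).ravel()
    c=-R.T@t; w=R.T@np.array([p[0],p[1],1.]); return c+w*(z-c[2])/w[2]
def proj(s,P):
    return cv2.projectPoints(np.array(P,float).reshape(-1,3),np.array(s['rvec'],float),np.array(s['tvec'],float),np.array(s['intrinsics'],float),np.array(s['distortion'],float))[0].reshape(-1,2)
E
python3 - <<'E'
from h import *
import pickle
a=snap('top','t0.png');b=snap('side','s0.png')
pickle.dump((a,b),open('s0.pkl','wb'))
for s in (a,b):
    R=cv2.Rodrigues(np.array(s['rvec'],float))[0];print(-R.T@np.array(s['tvec']).ravel(),R.round(2).tolist())
print(get_obs())
E
```

```text
pics
[0.29536083 0.00573044 1.60140535] [[0.01, -1.0, 0.01], [-0.99, -0.01, -0.15], [0.15, -0.01, -0.99]]
[0.40279436 1.03827704 1.18013803] [[-0.99, -0.12, 0.0], [-0.09, 0.69, -0.71], [0.08, -0.71, -0.7]]
{'time': 0.1, 'joint_positions': array([-1.44810251e+00,  8.78968415e-02,  1.37206928e+00,  8.10510759e-07,
        1.68357665e+00, -1.03138145e-01]), 'qvel': array([-0.00145991, -0.00177048, -0.00466308,  0.00063846,  0.00090231,
       -0.00164366]), 'joint_torque': array([ 1.16166684e-03, -3.41250193e+01, -3.03302300e+01,  7.19684246e-02,
        3.04535881e-02, -9.41901158e-05]), 'tool_pos': array([ 0.12306618, -0.53552387,  0.18252981]), 'ee_rot': array([-3.14139108e+00,  1.93967044e-03, -1.34496408e+00]), 'wrist_force': array([-0.2953721 , -1.07589403,  0.17680631]), 'wrist_torque': array([ 0.02266755, -0.0005865 , -0.00033839]), 'width': 0.09392765825019131}
```

View pics/t0.png

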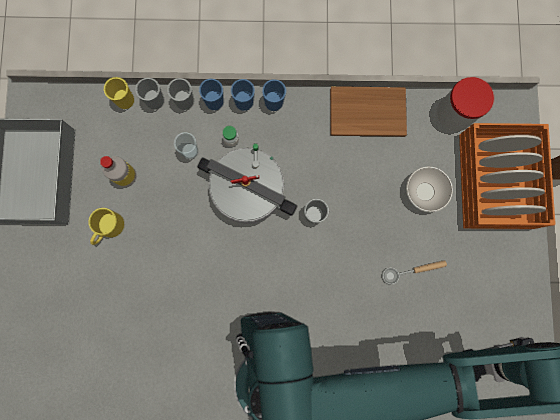

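View pics/s0.png

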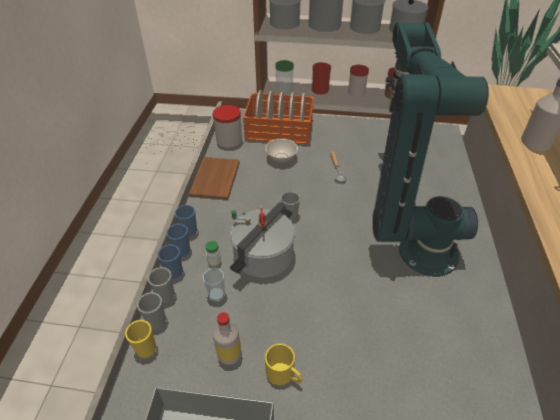

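Run:
```python
from h import *
import pickle
a,b=pickle.load(open('s0.pkl','rb'))
c=a['color'][120:230,185:315,::-1];cv2.imwrite('pics/t0z.png',cv2.resize(c,None,fx=6,fy=5.4,interpolation=2)[:600])
c=b['color'][200:280,220:310,::-1];cv2.imwrite('pics/s0z.png',cv2.resize(c,None,fx=7,fy=7,interpolation=2))
```

```text
(no output)
```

View pics/t0z.png

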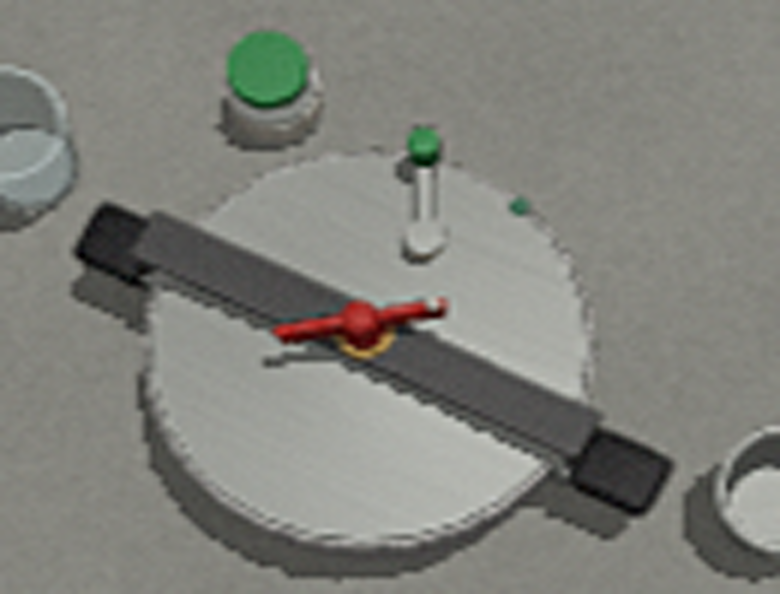

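View pics/s0z.png

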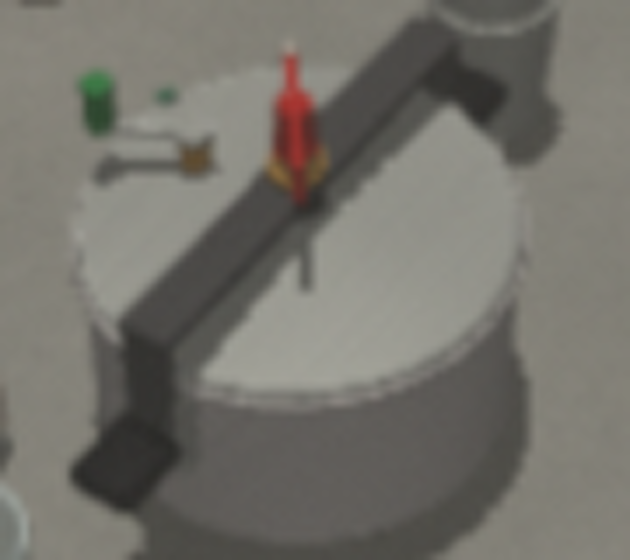

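```bash
cat >> h.py <<'E'
def zt(s,u,v,z): return ray(s,185+u/6-.4,120+v/5.4-.4,z)
E
python3 - <<'E'
from h import *
import pickle
a,b=pickle.load(open('s0.pkl','rb'))
P={}
for n,u,v,z in [('w1',275,333,.198),('dot',434,305,.199),('hub',362,322,.2),('knob',424,140,.175),('piv',424,243,.152),('gdot',519,206,.13),('barA',145,240,.155),('barB',595,437,.155),('hA',113,238,.13),('hB',622,470,.13),('spicecap',267,70,.09)]:
    P[n]=zt(a,u,v,z); print(n,P[n].round(4))
for n,u,v,z in [('dot',291,48,.199),('knob',97,80,.175),('piv',195,155,.152),('gdot',165,96,.13)]:
    print('side',n,ray(b,220+u/7-.4,200+v/7-.4,z).round(4))
h=(P['w1']+P['dot'])/2; print(h)
d=P['barA']-P['barB'];print('bar',np.degrees(np.arctan2(d[1],d[0])),np.linalg.norm(d),(P['barA']+P['barB'])/2, (P['hA']+P['hB'])/2)
d=P['dot']-P['w1'];print('wing',np.degrees(np.arctan2(d[1],d[0])),np.linalg.norm(d))
d=P['knob']-P['piv'];print('lever',np.degrees(np.arctan2(d[1],d[0])),np.linalg.norm(d))
d=P['gdot']-P['piv'];print('gd',np.degrees(np.arctan2(d[1],d[0])))
d=P['piv']-h;print('piv',np.degrees(np.arctan2(d[1],d[0])),np.linalg.norm(d[:2]))
# objects
for n,u,v,z in [('tumbler',186,146,.1),('tumblerbase',188,152,0.0),('steel',316,210,.09)]: print(n,ray(a,u,v,z).round(4))
E
```

```text
w1 [0.5706 0.1162 0.198 ]
dot [0.5858 0.0438 0.199 ]
hub [0.5764 0.0765 0.2   ]
knob [0.6784 0.0504 0.175 ]
piv [0.6288 0.0503 0.152 ]
gdot [0.6547 0.0054 0.13  ]
barA [0.628 0.182 0.155]
barB [ 0.5257 -0.0315  0.155 ]
hA [0.6347 0.2005 0.13  ]
hB [ 0.5121 -0.0451  0.13  ]
spicecap [0.7401 0.1319 0.09  ]
side dot [0.5867 0.0451 0.199 ]
side knob [0.6782 0.0532 0.175 ]
side piv [0.6291 0.0739 0.152 ]
side gdot [0.6554 0.0159 0.13  ]
[0.57819248 0.07998073 0.1985    ]
bar 64.38762190851119 0.2368122390296668 [0.57685781 0.07526395 0.155     ] [0.57340715 0.07766578 0.13      ]
wing -78.18126704268171 0.0739781610301557
lever 0.14031152671799707 0.054708157383560024
gd -59.97877318710276
piv -30.4283473606008 0.058637221626095144
tumbler [0.6944 0.2574 0.1   ]
tumblerbase [0.7017 0.2673 0.    ]
steel [ 0.5089 -0.128   0.09  ]
```

>>> send_rows(
  rows=[0,0,60,0,0,0,0,32,40,0,0,0,0,0,32,40,0,0,0,0,0,32,40,0,0,0,0,0,32,40,0,0,0,0,0,32,40,0,0,0,0,0,32,40,0,0,0,0,0,32,40,0,0,0,0,0],
)

```text
time: 1.1
tool_pos: [0.3477, -0.2545, 0.2432]
ee_rot: [3.141, 0.0, -1.345]
wrist_force: [1.1, -0.6, 0.1]
width: 0.0176
```

>>> send_rows(
  rows=[32,40,0,0,0,0,0,32,40,0,0,0,0,0,32,40,0,0,0,0,0,32,40,0,0,0,0,0,32,40,0,0,0,0,0,32,40,0,0,0,0,0,32,40,0,0,0,0,0,32,40,0,0,0,0,0],
)

```text
time: 2.1
tool_pos: [0.6038, 0.0654, 0.2429]
ee_rot: [3.141, -0.0, -1.345]
wrist_force: [-0.5, 0.3, -0.7]
width: 0.0002
```

Run:
```python
from h import *
o=get_obs();print(o['time'],o['tool_pos'],o['ee_rot'],o['joint_positions'],o['wrist_force'],o['width'])
b=snap('side','s1.png');a=snap('top','t1.png')
print(proj(b,o['tool_pos']),proj(a,o['tool_pos']))
c=b['color'][170:280,200:330,::-1];cv2.imwrite('pics/s1z.png',cv2.resize(c,None,fx=6,fy=5.4,interpolation=2))
```

```text
2.1 [0.60380748 0.0653731  0.24288828] [ 3.14052268e+00 -1.40118622e-04 -1.34488276e+00] [ 1.47413003e-02  2.15047206e-01  1.10951530e+00 -3.72610301e-04
  1.81804696e+00  1.35953313e+00] [-0.4865871   0.33251399 -0.73469518] 0.00023827062378729458
[[254.37572447 200.435579  ]] [[248.53299765 166.00078763]]
```

View pics/s1z.png

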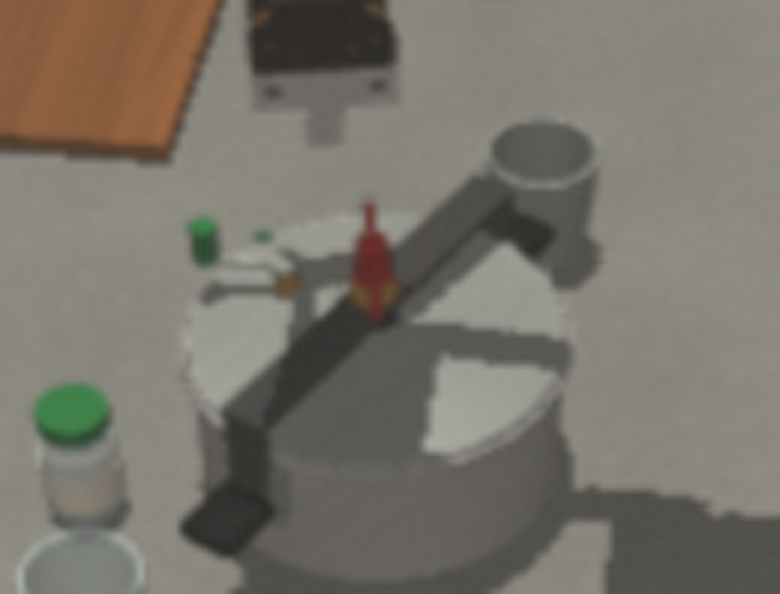

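Run:
```python
from h import *
b=snap('side','s2.png');a=snap('top','t2.png')
o=get_obs()
c=b['color'][165:245,220:300,::-1].copy()
c=cv2.resize(c,None,fx=7,fy=7,interpolation=cv2.INTER_CUBIC)
for p in proj(b,[o['tool_pos'],o['tool_pos']+[0,0,.019],[.5775,.077,.2],[.5775,.077,.174]]): cv2.circle(c,tuple(int(q) for q in ((p-[220,165]+.5)*7)),3,(255,0,255),-1)
d=a['color'][140:220,205:285,::-1].copy();d=cv2.resize(d,None,fx=7,fy=7,interpolation=cv2.INTER_CUBIC)
for p in proj(a,[o['tool_pos'],[.5775,.077,.2],[.5775,.077,.174]]): cv2.circle(d,tuple(int(q) for q in ((p-[205,140]+.5)*7)),3,(255,0,255),-1)
cv2.imwrite('pics/z2.png',cv2.resize(np.hstack([c,d]),None,fx=.71,fy=.71))
```

```text
(no output)
```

View pics/z2.png

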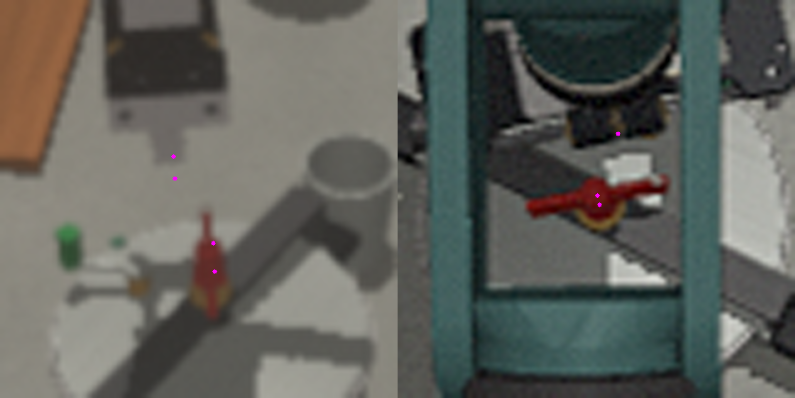

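Run:
```python
import cv2,numpy as np
c=cv2.imread('pics/s2.png').astype(int)
print(c[188:206,246:264,1])
x=np.clip((c[170:215,230:280]-80)*2.2,0,255).astype(np.uint8)
cv2.imwrite('pics/z3.png',cv2.resize(x,None,fx=12,fy=12,interpolation=0))
```

```text
[[ 90 103 105 105 104 104 105 105 105 105 104 105 105 104 104  99  96 100]
 [101 105 105 104 104 104 105 105 105 105 105 105 105 106 106 110 111 110]
 [105 107 108 108 106 105 105 104 104 105 107 113 117 117 117 121 123 125]
 [117 119 120 116 108 105 105 104 102 105 112 126 133 133 132 133 133 133]
 [134 134 134 127 111 104 104 104 104 106 113 127 134 135 134 135 135 134]
 [135 136 135 129 117 105 105 105 104 105 109 120 133 135 135 136 135 135]
 [137 137 136 131 120 107 105 105 106 105 111 125 134 134 135 136 135 135]
 [136 136 136 135 128 111 106 105 105 106 112 126 134 134 135 136 136 134]
 [137 137 137 137 129 114 106 106 106 107 113 126 133 135 135 135 135 135]
 [137 136 136 137 129 113 112 113 113 113 119 127 135 135 134 135 135 134]
 [137 137 136 136 133 126 126 130 126 129 133 134 135 135 134 134 135 135]
 [137 137 136 136 135 133 135 135 135 134 134 133 134 134 134 133 134 134]
 [139 137 137 136 134 135 135 134 135 134 133 134 134 135 134 132 133 131]
 [137 137 137 134 135 135 136 133 134 135 134 135 134 133 134 132 133 134]
 [137 136 137 135 134 135 135 134 133 134 134 133 134 134 133 132 133 134]
 [136 136 134 135 135 135 136 134 133 132 133 134 133 133 132 132 133 134]
 [136 135 134 135 136 134 135 135 134 134 133 136 134 134 134 135 134 134]
 [136 134 134 136 135 135 134 133 134 136 134 136 136 136 132 130 131 133]]
```

View pics/z3.png

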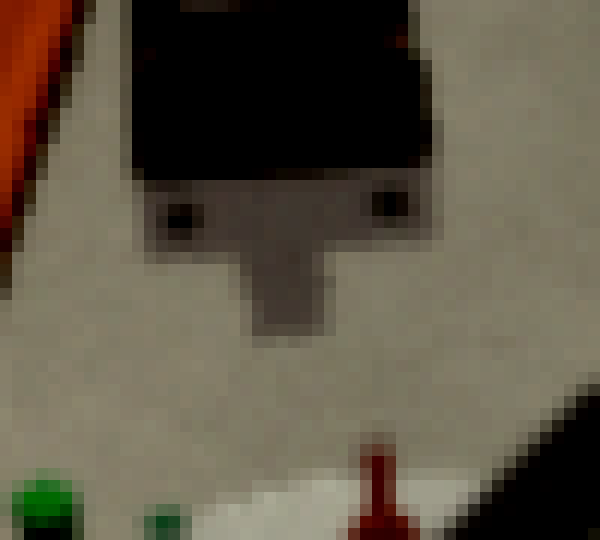

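>>> send_rows(
  rows=[0,0,-16,0,0,0,0,0,0,-16,0,0,0,0,0,0,-16,0,0,0,0,0,0,-17,0,0,0,0,0,0,0,0,0,0,0,0,0,0,0,0,0,0,0,0,0,0,0,0,0,0,0,0,0,0,0,0],
)

```text
time: 3.3
tool_pos: [0.6036, 0.064, 0.1794]
ee_rot: [-3.14, -0.0, -1.345]
wrist_force: [-0.2, -0.3, -0.7]
width: 0.0006
```

```bash
cat > look.py <<'E'
from h import *
import sys
b=snap('side','s_'+sys.argv[1]+'.png');a=snap('top','t_'+sys.argv[1]+'.png')
o=get_obs(); print(o['time'],o['tool_pos'],o['wrist_force'].round(1),proj(b,o['tool_pos']))
c=b['color'][190:250,220:300,::-1].copy()
c=cv2.resize(c,None,fx=9,fy=9,interpolation=cv2.INTER_CUBIC)
p=proj(b,o['tool_pos'])[0]; cv2.circle(c,tuple(int(q) for q in ((p-[220,190]+.5)*9)),3,(255,0,255),-1)
cv2.imwrite('pics/zs_'+sys.argv[1]+'.png',c)
d=a['color'][130:220,205:295,::-1].copy();d=cv2.resize(d,None,fx=6,fy=6,interpolation=cv2.INTER_CUBIC)
cv2.imwrite('pics/zt_'+sys.argv[1]+'.png',d)
E
python3 look.py 3
```

```text
3.4 [0.60338203 0.0640005  0.17907666] [ 0.2 -0.3  0.3] [[255.38283531 214.46999536]]
```

View pics/zs_3.png

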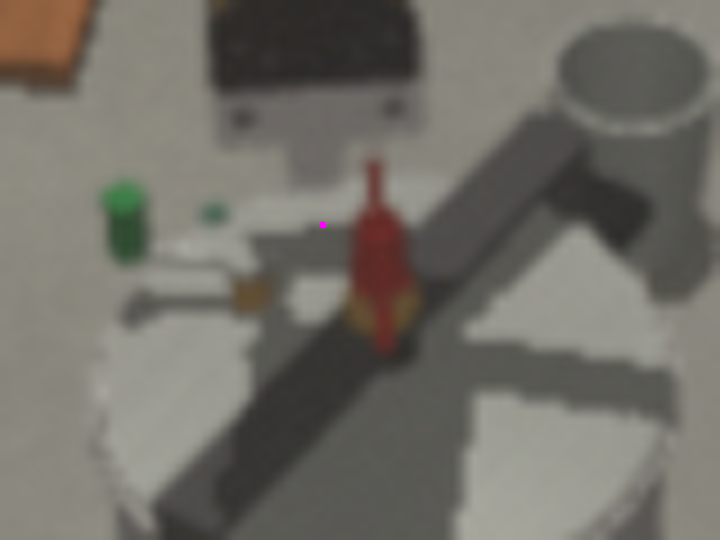

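View pics/zt_3.png

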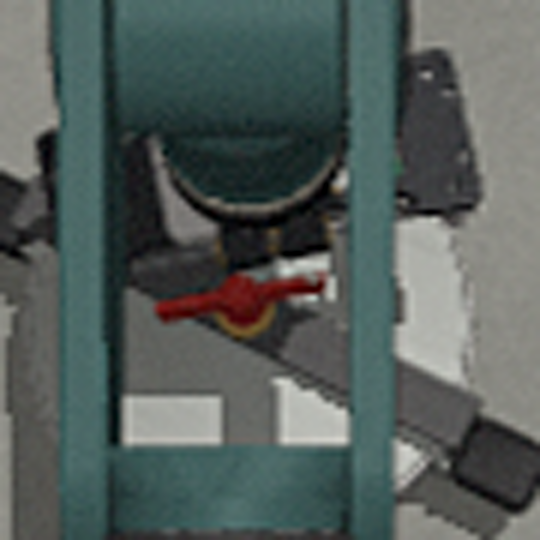

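>>> send_rows(
  rows=[0,0,-6,0,0,0,0,0,0,-6,0,0,0,0,-2,-5,0,0,0,0,0,-2,-5,0,0,0,0,0,-2,-4,0,0,0,0,0,-2,-4,0,0,0,0,0,0,0,0,0,0,0,0,0,0,0,0,0,0,0],
)

```text
time: 4.4
tool_pos: [0.5955, 0.0457, 0.1671]
ee_rot: [-3.14, -0.001, -1.345]
wrist_force: [2.7, 0.0, 1.2]
width: 0.0004
```

```bash
python3 look.py 4
```

```text
4.5 [0.59550321 0.045712   0.16698889] [ 2.5 -0.1  1.9] [[258.80083296 213.34404972]]
```

View pics/zs_4.png

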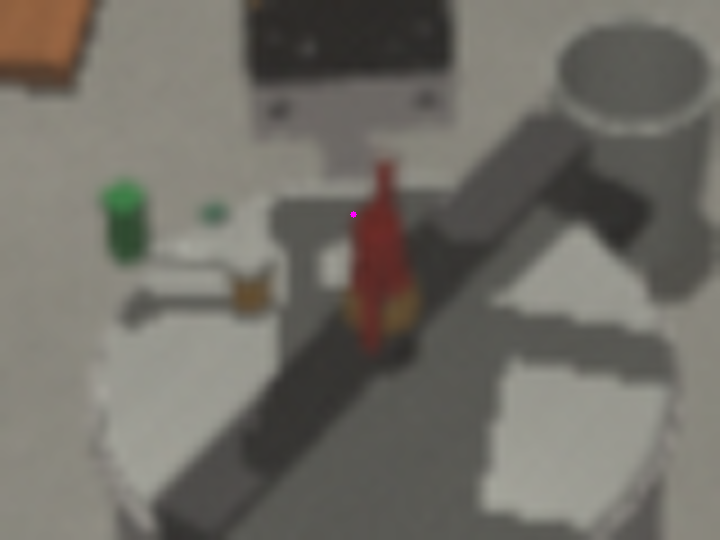

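View pics/zt_4.png

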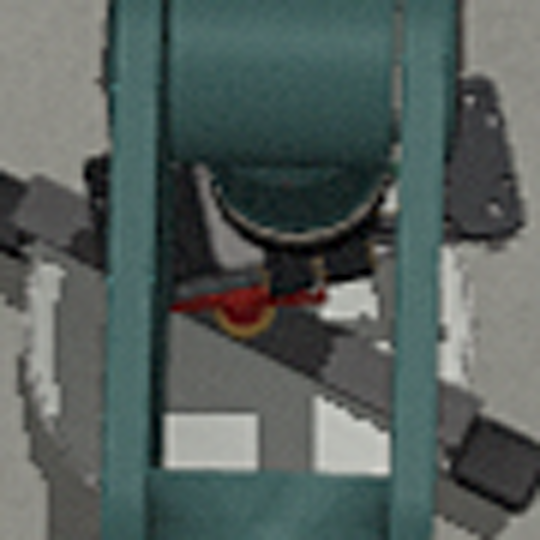

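```bash
cat > orb.py <<'E'
import sys,numpy as np
x,y,r,a0,st=map(float,sys.argv[1:6]); H=np.array([577.5,77.])
p=np.array([x,y]);rows=[]
for i in range(1,9):
    a=np.radians(a0-st*i); q=H+r*np.array([np.cos(a),np.sin(a)]); d=np.round(q-p); p=p+d; rows+= [int(d[0]),int(d[1]),0,0,0,0,0]
print(rows,p,a0-8*st)
E
python3 orb.py 595.5 45.7 32 -60 15; python3 orb.py  545.5 75.7 32 -180 15
```

```text
[-10, 0, 0, 0, 0, 0, 0, -8, -1, 0, 0, 0, 0, 0, -8, 1, 0, 0, 0, 0, 0, -8, 4, 0, 0, 0, 0, 0, -7, 5, 0, 0, 0, 0, 0, -5, 6, 0, 0, 0, 0, 0, -3, 8, 0, 0, 0, 0, 0, -1, 8, 0, 0, 0, 0, 0] [545.5  76.7] -180.0
[1, 10, 0, 0, 0, 0, 0, 3, 7, 0, 0, 0, 0, 0, 5, 7, 0, 0, 0, 0, 0, 7, 5, 0, 0, 0, 0, 0, 8, 3, 0, 0, 0, 0, 0, 8, 1, 0, 0, 0, 0, 0, 8, -1, 0, 0, 0, 0, 0, 8, -3, 0, 0, 0, 0, 0] [593.5 104.7] -300.0
```

>>> send_rows(
  rows=[-10,0,0,0,0,0,0,-8,-1,0,0,0,0,0,-8,1,0,0,0,0,0,-8,4,0,0,0,0,0,-7,5,0,0,0,0,0,-5,6,0,0,0,0,0,-3,8,0,0,0,0,0,-1,8,0,0,0,0,0],
)

```text
time: 5.5
tool_pos: [0.5449, 0.0773, 0.1669]
ee_rot: [3.142, -0.001, -1.345]
wrist_force: [-0.1, -2.5, 1.4]
width: 0.0004
```

```bash
python3 look.py 5
```

```text
5.6 [0.54459088 0.07812974 0.16674932] [-0.8 -1.5  2.4] [[272.82966109 221.8453581 ]]
```

View pics/zs_5.png

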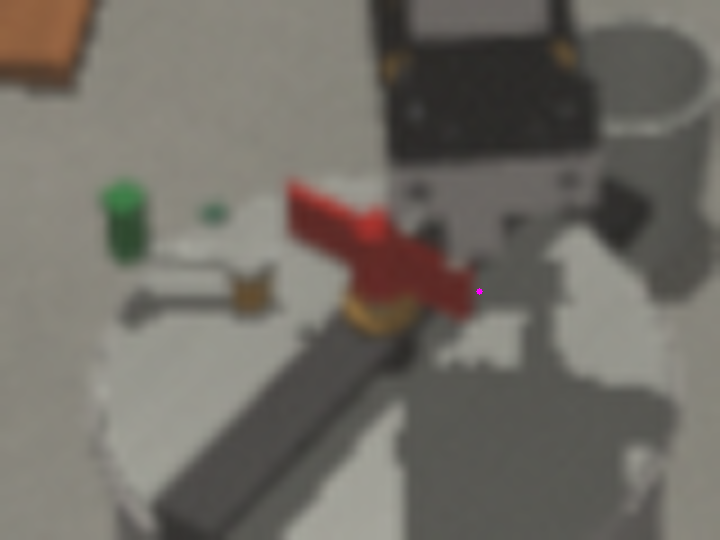

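View pics/zt_5.png

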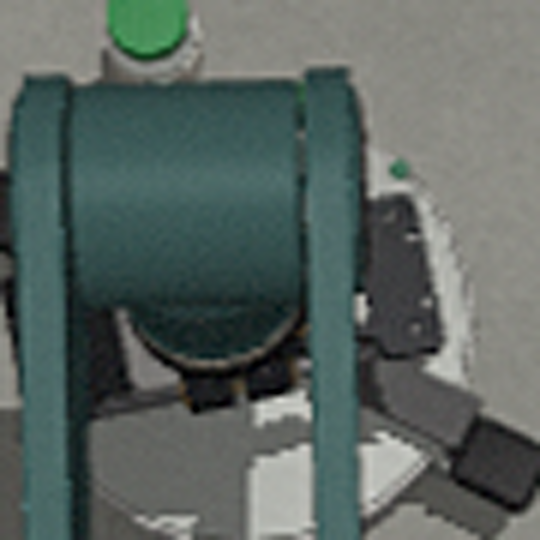

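>>> send_rows(
  rows=[1,9,0,0,0,0,0,3,8,0,0,0,0,0,5,7,0,0,0,0,0,7,5,0,0,0,0,0,8,3,0,0,0,0,0,8,1,0,0,0,0,0,8,-1,0,0,0,0,0,8,-3,0,0,0,0,0],
)

```text
time: 6.6
tool_pos: [0.5939, 0.1062, 0.1669]
ee_rot: [-3.141, 0.001, -1.345]
wrist_force: [-2.8, 1.4, 1.6]
width: 0.0003
```

```bash
python3 look.py 6; python3 orb.py 593 105 32 -300 10
```

```text
6.7 [0.59467202 0.10587297 0.16697115] [-0.6  1.6  1. ] [[256.09427027 226.64082131]]
[5, -3, 0, 0, 0, 0, 0, 4, -4, 0, 0, 0, 0, 0, 3, -5, 0, 0, 0, 0, 0, 3, -5, 0, 0, 0, 0, 0, 1, -5, 0, 0, 0, 0, 0, 0, -6, 0, 0, 0, 0, 0, 0, -6, 0, 0, 0, 0, 0, -1, -5, 0, 0, 0, 0, 0] [608.  66.] -380.0
```

View pics/zs_6.png

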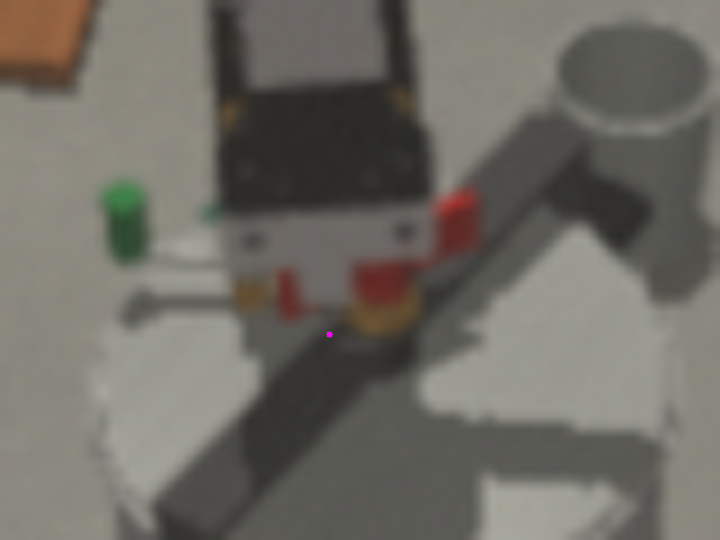

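>>> send_rows(
  rows=[4,-3,-1,0,0,0,0,4,-4,-1,0,0,0,0,3,-5,-1,0,0,0,0,2,-5,0,0,0,0,0,1,-6,0,0,0,0,0,0,-6,0,0,0,0,0,0,-6,0,0,0,0,0,-1,-5,0,0,0,0,0],
)

```text
time: 7.7
tool_pos: [0.6062, 0.0651, 0.1631]
ee_rot: [3.141, -0.001, -1.345]
wrist_force: [0.3, 2.0, 0.1]
width: 0.0003
```

```bash
python3 look.py 7; python3 orb.py 607.5 66 32 -380 6
```

```text
7.8 [0.60624536 0.06479425 0.16332828] [ 1.4  0.9 -0.3] [[254.66755685 217.96119189]]
[-1, -3, 0, 0, 0, 0, 0, -2, -3, 0, 0, 0, 0, 0, -2, -3, 0, 0, 0, 0, 0, -2, -2, 0, 0, 0, 0, 0, -2, -3, 0, 0, 0, 0, 0, -3, -2, 0, 0, 0, 0, 0, -3, -1, 0, 0, 0, 0, 0, -3, -2, 0, 0, 0, 0, 0] [589.5  47. ] -428.0
```

View pics/zs_7.png

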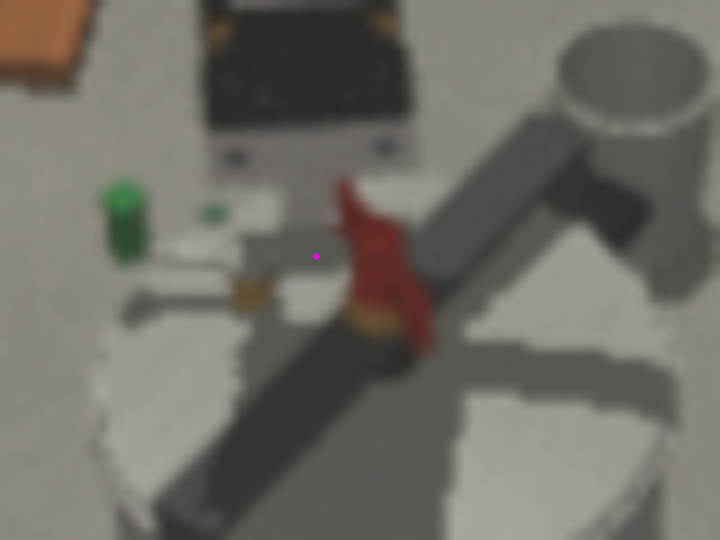

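```bash
python3 orb.py 606.5 65.5 32 -382 3.3
```

```text
[0, -2, 0, 0, 0, 0, 0, -1, -2, 0, 0, 0, 0, 0, -1, -1, 0, 0, 0, 0, 0, -1, -2, 0, 0, 0, 0, 0, -1, -1, 0, 0, 0, 0, 0, -1, -2, 0, 0, 0, 0, 0, -1, -1, 0, 0, 0, 0, 0, -2, -1, 0, 0, 0, 0, 0] [598.5  53.5] -408.4
```

>>> send_rows(
  rows=[-1,-2,0,0,0,0,0,-1,-2,0,0,0,0,0,-1,-1,0,0,0,0,0,-1,-2,0,0,0,0,0,-1,-1,0,0,0,0,0,-1,-2,0,0,0,0,0,-1,-1,0,0,0,0,0,-1,-1,0,0,0,0,0],
)

```text
time: 8.8
tool_pos: [0.5981, 0.0538, 0.1636]
ee_rot: [-3.142, -0.0, -1.345]
wrist_force: [0.9, 0.7, -0.4]
width: 0.0005
```

>>> send_rows(
  rows=[-1,-1,0,0,0,0,0,-2,-1,0,0,0,0,0,-1,-1,0,0,0,0,0,-2,-1,0,0,0,0,0,-2,-1,0,0,0,0,0,-2,-1,0,0,0,0,0,-2,-1,0,0,0,0,0,-2,0,0,0,0,0,0],
)

```text
time: 9.8
tool_pos: [0.5841, 0.0467, 0.1637]
ee_rot: [-3.141, -0.0, -1.345]
wrist_force: [2.1, 1.1, 1.0]
width: -0.0
```

```bash
python3 look.py 8
```

```text
9.9 [0.58392416 0.046683   0.16377988] [2.1 0.8 2.3] [[262.26788676 214.54759599]]
```

View pics/zs_8.png

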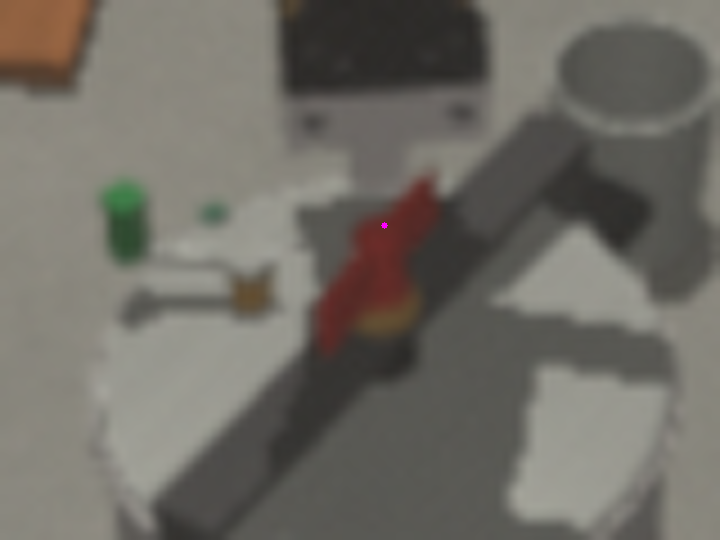

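>>> send_rows(
  rows=[-2,0,0,0,0,0,0,-1,0,0,0,0,0,0,-2,0,0,0,0,0,0,-1,0,0,0,0,0,0,-2,0,0,0,0,0,0,-1,1,0,0,0,0,0,-1,0,0,0,0,0,0,0,0,0,0,0,0,0],
)

```text
time: 10.9
tool_pos: [0.5745, 0.0476, 0.1638]
ee_rot: [-3.141, -0.001, -1.345]
wrist_force: [4.3, -1.3, 1.0]
width: 0.0004
```

>>> send_rows(
  rows=[-1,0,0,0,0,0,0,-1,0,0,0,0,0,0,-1,0,0,0,0,0,0,-1,1,0,0,0,0,0,0,0,0,0,0,0,0,0,0,0,0,0,0,0,0,0,0,0,0,0,0,0,0,0,0,0,0,0],
)

```text
time: 11.9
tool_pos: [0.5715, 0.0482, 0.1644]
ee_rot: [-3.138, -0.002, -1.346]
wrist_force: [6.2, -2.9, 1.2]
width: 0.0001
```

```bash
python3 look.py 9
```

```text
12.0 [0.57154473 0.04817752 0.16439828] [ 6.3 -2.8  1.3] [[265.92401701 215.06590828]]
```

View pics/zs_9.png

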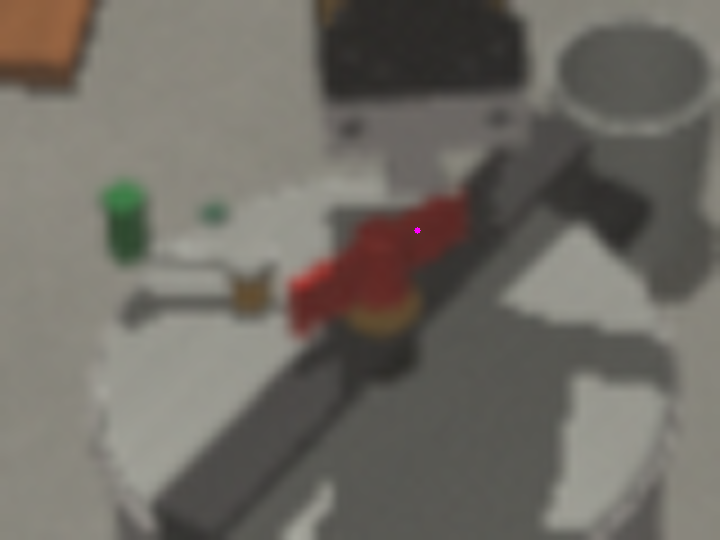

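>>> send_rows(
  rows=[-1,0,0,0,0,0,0,-1,1,0,0,0,0,0,-1,0,0,0,0,0,0,0,0,0,0,0,0,0,0,0,0,0,0,0,0,0,0,0,0,0,0,0,0,0,0,0,0,0,0,0,0,0,0,0,0,0],
)

```text
time: 13.0
tool_pos: [0.5694, 0.0487, 0.1649]
ee_rot: [-3.136, -0.003, -1.346]
wrist_force: [8.0, -3.9, 3.3]
width: 0.0007
```

>>> send_rows(
  rows=[-1,0,0,0,0,0,0,-1,1,0,0,0,0,0,-1,0,0,0,0,0,0,-1,1,0,0,0,0,0,0,0,0,0,0,0,0,0,0,0,0,0,0,0,0,0,0,0,0,0,0,0,0,0,0,0,0,0],
)

```text
time: 14.0
tool_pos: [0.5666, 0.0498, 0.1656]
ee_rot: [-3.134, -0.006, -1.347]
wrist_force: [9.5, -4.3, 2.4]
width: 0.0002
```

```bash
python3 look.py 10
```

```text
14.1 [0.56653345 0.04985503 0.16559135] [ 9.  -4.8  3. ] [[267.3551779 215.3053667]]
```

View pics/zs_10.png

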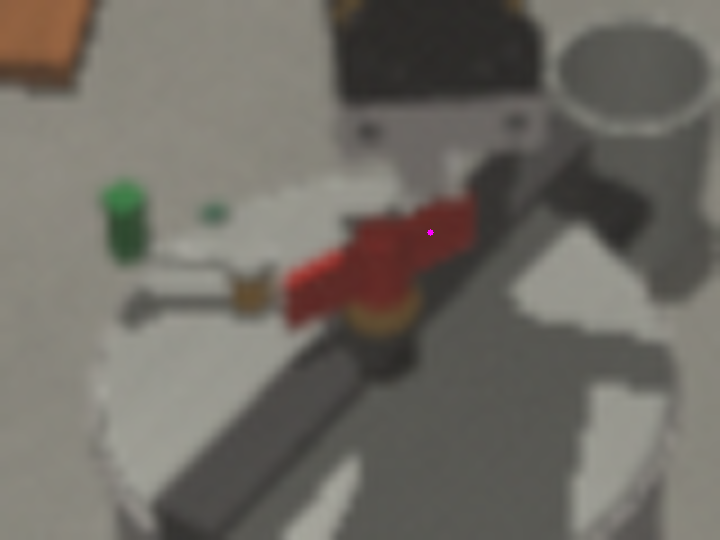

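Run:
```python
from h import *
import pickle
a,b=pickle.load(open('s0.pkl','rb'))
for L,R in [((288,281),(472,200))]:
    l=ray(b,220+L[0]/9-.5,190+L[1]/9-.5,.1936);r=ray(b,220+R[0]/9-.5,190+R[1]/9-.5,.1936)
    d=r-l;print(l,r,np.linalg.norm(d),np.degrees(np.arctan2(d[1],d[0])),(l+r)/2)
```

```text
[0.60809397 0.10697875 0.1936    ] [0.54970178 0.0593278  0.1936    ] 0.07536750464117299 -140.78383670367566 [0.57889787 0.08315328 0.1936    ]
```

>>> send_rows(
  rows=[4,-1,0,0,0,0,0,6,-1,0,0,0,0,0,7,-2,0,0,0,0,0,7,-2,0,0,0,0,0,0,0,20,0,0,0,0,0,0,50,0,0,0,0,-60,-10,20,0,0,0,0,-60,0,0,0,0,0,0],
)

```text
time: 15.1
tool_pos: [0.4681, 0.0364, 0.254]
ee_rot: [-3.141, 0.001, -1.345]
wrist_force: [-0.5, 0.6, 0.9]
width: 0.0004
```

>>> send_rows(
  rows=[-60,0,0,0,0,0,0,-60,0,0,0,0,0,0,0,-60,0,0,0,0,0,0,-60,0,0,0,0,0,0,-60,0,0,0,0,0,0,-60,0,0,0,0,0,0,0,0,0,0,0,0,0,0,0,0,0,0,0],
)

```text
time: 16.1
tool_pos: [0.3484, -0.2029, 0.2524]
ee_rot: [3.141, 0.003, -1.345]
wrist_force: [-0.3, 0.5, 0.7]
width: 0.0002
```

Run:
```python
from h import *
import pickle
a=snap('top','t11.png');o=get_obs();print(o['time'],o['tool_pos'],o['wrist_force'])
pickle.dump(a,open('s11.pkl','wb'))
c=a['color'][120:230,185:315,::-1];cv2.imwrite('pics/t11z.png',cv2.resize(c,None,fx=6,fy=5.4,interpolation=2))
```

```text
16.15 [ 0.34862711 -0.20247821  0.25281505] [-0.08224949 -0.24049029  0.48749761]
```

View pics/t11z.png

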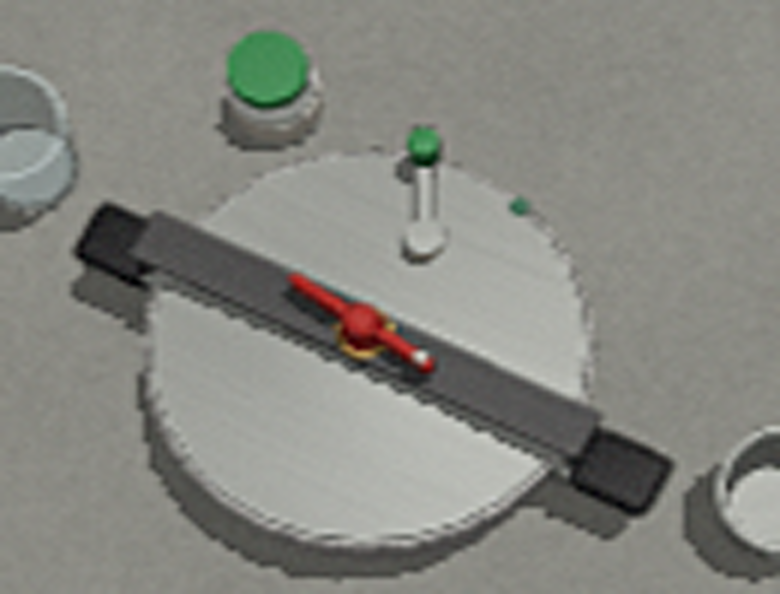

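Run:
```python
from h import *
import pickle
a=pickle.load(open('s11.pkl','rb'))
p=zt(a,292,279,.1916);q=zt(a,429,365,.1926);d=q-p
print(p,q,np.degrees(np.arctan2(d[1],d[0])),np.linalg.norm(d))
```

```text
[0.60006991 0.10949304 0.1916    ] [0.55593255 0.04578496 0.1926    ] -124.7144686068085 0.07751016601873957
```

>>> send_rows(
  rows=[40,36,0,0,0,0,0,40,37,0,0,0,0,0,40,36,0,0,0,0,0,40,37,0,0,0,0,0,40,36,0,0,0,0,0,40,37,0,0,0,0,0,40,36,0,0,0,0,0,40,37,0,0,0,0,0],
)

```text
time: 17.15
tool_pos: [0.6687, 0.0925, 0.2537]
ee_rot: [-3.141, 0.0, -1.341]
wrist_force: [0.6, 0.1, 0.2]
width: 0.0005
```

>>> send_rows(
  rows=[0,0,0,0,0,0,0,0,0,-20,0,0,0,0,0,0,-25,0,0,0,0,0,0,-25,0,0,0,0,0,0,-15,0,0,0,0,0,0,-5,0,0,0,0,0,0,0,0,0,0,0,0,0,0,0,0,0,0],
)

```text
time: 18.15
tool_pos: [0.6691, 0.0882, 0.1646]
ee_rot: [-3.139, -0.001, -1.345]
wrist_force: [-1.0, -0.2, 0.0]
width: 0.0006
```

```bash
python3 look.py 12
```

```text
18.25 [0.66910391 0.08815366 0.16433827] [ 0.8 -0.1  0.2] [[234.30993897 221.15911801]]
```

View pics/zs_12.png

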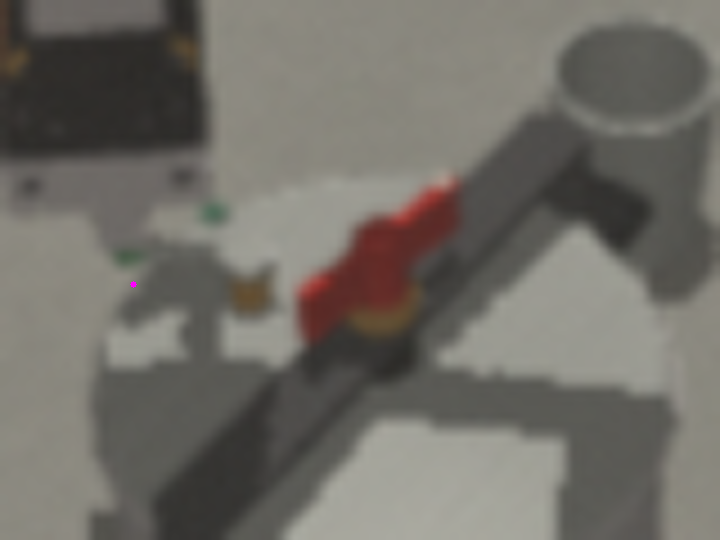

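Run:
```python
import numpy as np
p=np.array([669.,88.]);P=np.array([631.6,51.1])
for a in [41,36,31,26,21,16,11,6,1,-4,-9,-14,-19,-24,-27,-30,-33,-36,-39]:
    q=P+45*np.array([np.cos(np.radians(a)),np.sin(np.radians(a))]);d=np.round(q-p);p=p+d;print(a,d.astype(int),p)
```

```text
41 [-3 -7] [666.  81.]
36 [ 2 -3] [668.  78.]
31 [ 2 -4] [670.  74.]
26 [ 2 -3] [672.  71.]
21 [ 2 -4] [674.  67.]
16 [ 1 -3] [675.  64.]
11 [ 1 -4] [676.  60.]
6 [ 0 -4] [676.  56.]
1 [ 1 -4] [677.  52.]
-4 [-1 -4] [676.  48.]
-9 [ 0 -4] [676.  44.]
-14 [-1 -4] [675.  40.]
-19 [-1 -4] [674.  36.]
-24 [-1 -3] [673.  33.]
-27 [-1 -2] [672.  31.]
-30 [-1 -2] [671.  29.]
-33 [-2 -2] [669.  27.]
-36 [-1 -2] [668.  25.]
-39 [-1 -2] [667.  23.]
```

>>> send_rows(
  rows=[0,0,-10,0,0,0,0,0,0,-10,0,0,0,0,-3,-7,0,0,0,0,0,2,-3,0,0,0,0,0,2,-4,0,0,0,0,0,2,-3,0,0,0,0,0,2,-4,0,0,0,0,0,1,-3,0,0,0,0,0],
)

```text
time: 19.25
tool_pos: [0.6744, 0.0642, 0.1431]
ee_rot: [3.141, 0.001, -1.345]
wrist_force: [-1.2, 0.8, 0.2]
width: 0.0004
```

```bash
python3 look.py 13
```

```text
19.35 [0.67463304 0.06391109 0.14304387] [-0.6  1.1  0.1] [[234.5826258  220.22572815]]
```

View pics/zs_13.png

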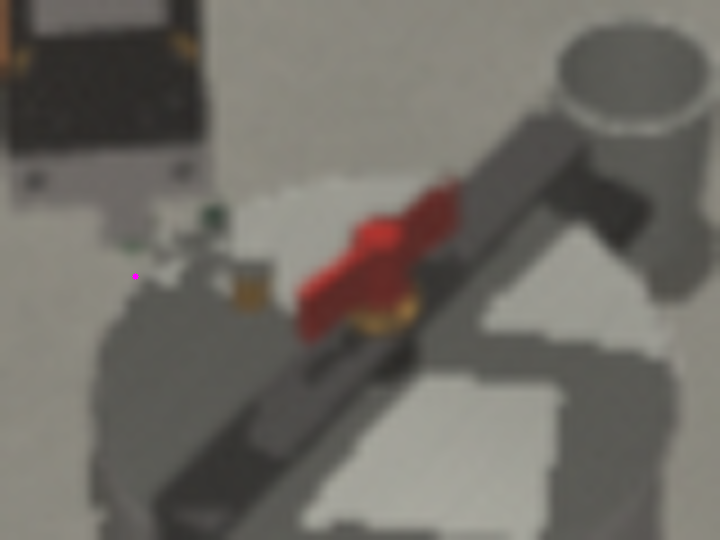

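>>> send_rows(
  rows=[1,-4,0,0,0,0,0,0,-4,0,0,0,0,0,1,-4,0,0,0,0,0,-1,-4,0,0,0,0,0,0,-4,0,0,0,0,0,-1,-4,0,0,0,0,0,0,0,0,0,0,0,0,0,0,0,0,0,0,0],
)

```text
time: 20.35
tool_pos: [0.6751, 0.0396, 0.1435]
ee_rot: [-3.14, -0.001, -1.346]
wrist_force: [-0.7, 0.3, -0.0]
width: 0.0009
```

```bash
python3 look.py 14
```

```text
20.45 [0.67488094 0.03983895 0.14339988] [0.4 0.  1. ] [[235.91249021 215.01269159]]
```

View pics/zs_14.png

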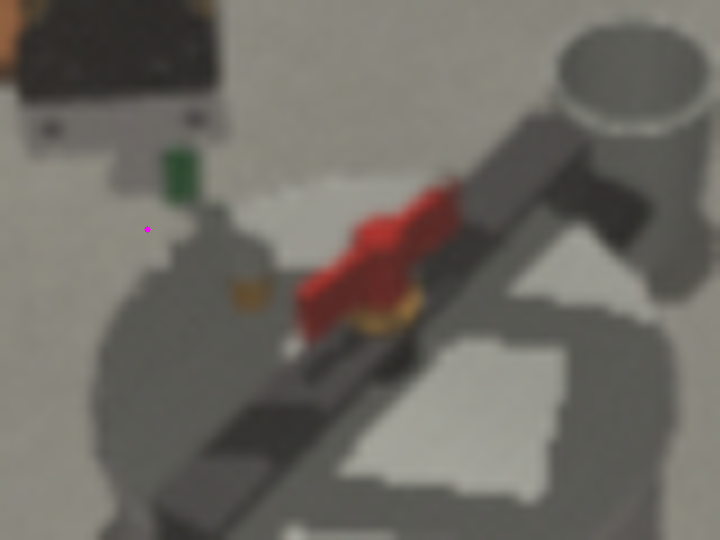

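View pics/zt_14.png

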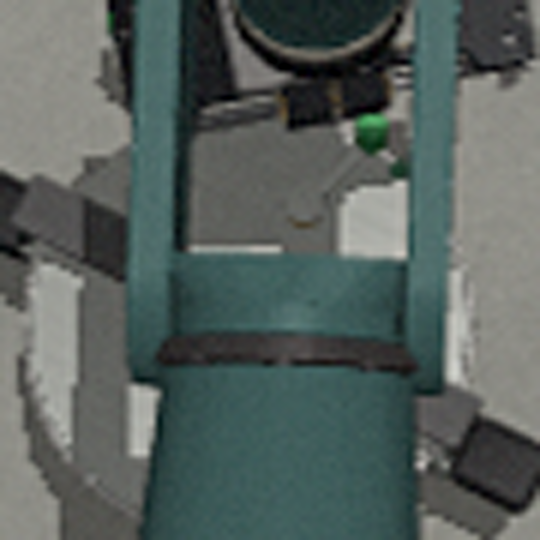

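>>> send_rows(
  rows=[-1,-3,0,0,0,0,0,-2,-3,0,0,0,0,0,-2,-2,0,0,0,0,0,-2,-2,0,0,0,0,0,-2,-1,0,0,0,0,0,-1,-1,0,0,0,0,0,0,0,0,0,0,0,0,0,0,0,0,0,0,0],
)

```text
time: 21.45
tool_pos: [0.6663, 0.0297, 0.1434]
ee_rot: [-3.137, 0.001, -1.344]
wrist_force: [4.4, 4.3, -1.2]
width: 0.0003
```

```bash
python3 look.py 15
```

```text
21.55 [0.66629677 0.0296827  0.14339258] [ 5.5  3.9 -0.9] [[239.00545044 213.10702867]]
```

View pics/zt_15.png

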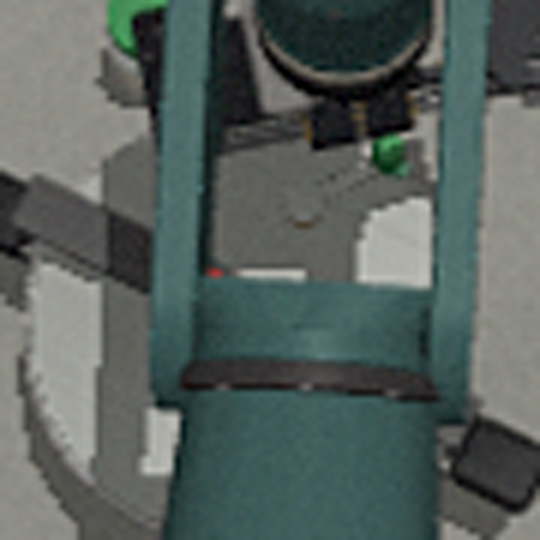

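View pics/zs_15.png

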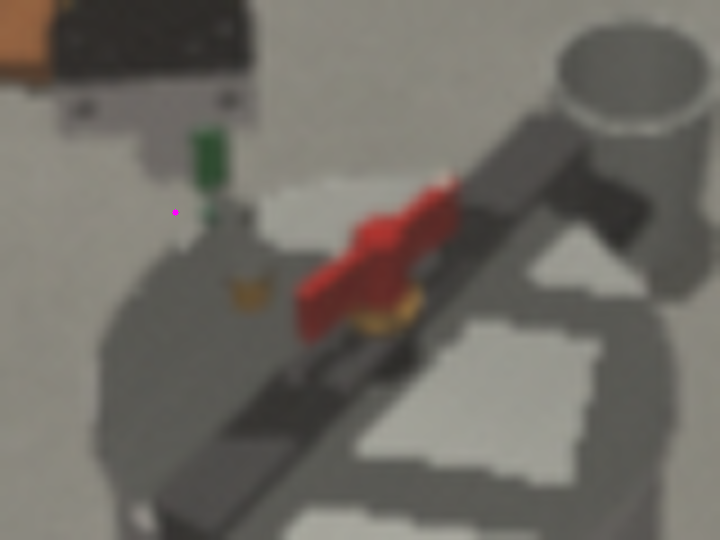

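>>> send_rows(
  rows=[3,3,0,0,0,0,0,5,5,0,0,0,0,0,4,6,0,0,0,0,0,0,0,25,0,0,0,0,0,0,55,0,0,0,0,0,0,45,0,0,0,0,-55,0,0,0,0,0,0,-60,0,0,0,0,0,0],
)

```text
time: 22.55
tool_pos: [0.5615, 0.0421, 0.2682]
ee_rot: [-3.141, -0.001, -1.345]
wrist_force: [-0.1, -0.1, 0.6]
width: 0.0006
```

>>> send_rows(
  rows=[-60,0,0,0,0,0,0,-60,0,0,0,0,0,0,-40,-40,0,0,0,0,0,-20,-55,0,0,0,0,0,0,-60,0,0,0,0,0,0,-60,0,0,0,0,0,0,-60,0,0,0,0,0,0,0,0,0,0,0,0],
)

```text
time: 23.55
tool_pos: [0.3806, -0.2359, 0.2671]
ee_rot: [3.139, 0.001, -1.352]
wrist_force: [-0.2, 0.9, -0.6]
width: 0.0006
```

Run:
```python
from h import *
a=snap('top','t16.png');b=snap('side','s16.png');o=get_obs();print(o['time'],o['tool_pos'],o['wrist_force'])
c=a['color'][120:230,185:315,::-1];cv2.imwrite('pics/t16z.png',cv2.resize(c,None,fx=6,fy=5.4,interpolation=2))
import pickle
a0,b0=pickle.load(open('s0.pkl','rb'))
d=np.abs(a['color'].astype(int)-a0['color']).max(2)>45
cv2.imwrite('pics/diff.png',(d*255).astype(np.uint8))
pickle.dump(a,open('s16.pkl','wb'))
```

```text
23.65 [ 0.38138239 -0.23278902  0.26798993] [ 0.37669777  0.16738446 -0.76493813]
```

View pics/t16z.png

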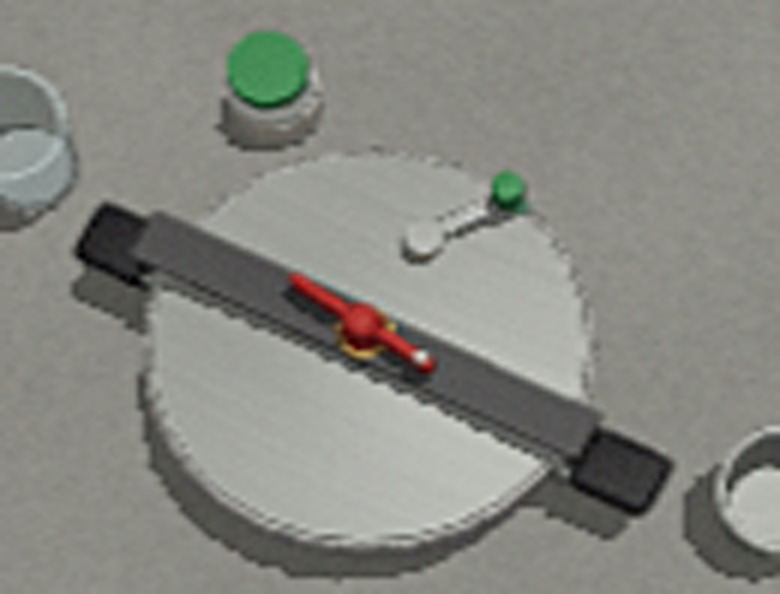

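View pics/diff.png

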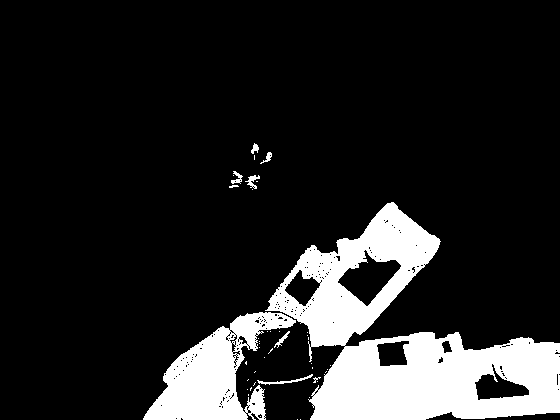

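View pics/t16.png

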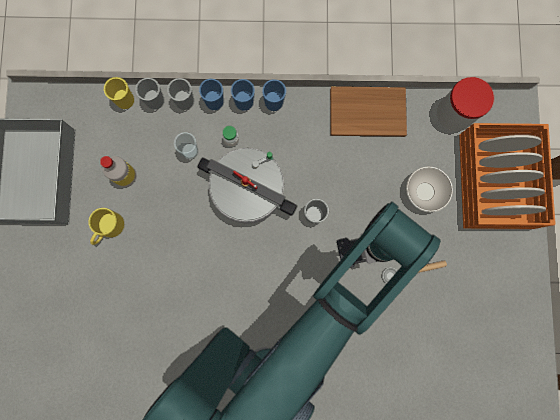

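Run:
```python
from h import *
import pickle
a=pickle.load(open('s16.pkl','rb'))
def cen(lo=.175):
    c=a['color'].astype(int); m=(c[...,1]>c[...,0]+40)&(c[...,1]>c[...,2]+25)
    ys,xs=np.where(m);k=(abs(xs-269)<6)&(abs(ys-154.5)<6);return xs[k].mean(),ys[k].mean(),k.sum()
print(cen()); u,v,_=cen(); print(ray(a,u,v,.168), zt(a,507,185,.175))
for j in (1.0,1.1,1.2):
    t=np.radians(-25.6)+.6-j; print(j,proj(a,[.6316+.045*np.cos(t),.0511+.045*np.sin(t),.170]))
p=ray(a,u,v,.168)
for P in ([.6316,.0511],[.6288,.0503]):
    t=np.arctan2(p[1]-P[1],p[0]-P[0]);print(np.degrees(t),np.radians(-25.6)+.6-t)
```

```text
(np.float64(269.03846153846155), np.float64(154.53846153846155), np.int64(26))
[0.65460217 0.01136516 0.168     ] [0.65480767 0.0111868  0.175     ]
1.0 [[266.9303778  151.98806268]]
1.1 [[267.91097499 153.21407636]]
1.2 [[268.76173224 154.5301227 ]]
-59.933800631910685 1.199237865750151
-56.46750661441888 1.1387396223027373
```

```bash
python3 -c "
from bench import *
print(get_obs()['qvel'].round(3)); print(close_job())"
```

```text
[ 0.038 -0.024  0.007  0.002 -0.    -0.001]
the job is handed in; nothing more can be done
None
```

I turned the red wing screw clockwise to its stop, pushed the vent lever over to shut, and handed the job in at about 24 s of the 72 s allowed. I pushed only with the shut fingers.

**Wing screw:** It went round about 406° as one pushed orbit. At the stop the resistance rose to about 10 N. After I let go, it sprang back to a wing direction of −124.7°. That agrees with the −124° I worked out for joint 8.0, on my assumption that the wings lie along the cooker's x axis at joint 0.

**Vent lever:** I pushed it until it stopped firm, at about 7 N. The final top picture puts the knob over the green dot. That gives a joint value of 1.14 to 1.20, depending on which pivot estimate I use.

**Other things:** Comparing the top pictures from before and after shows changes only at the screw, the lever and the arm. The arm hides part of that view, including part of the spoon, but it never worked near the spoon. The tool finished clear, about 0.27 m above the worktop, with no contact force.

**A check that disagreed:** In the side camera the shut fingertips appeared 3 to 4.5 pixels (up to about 18 mm) above where the reported tool position should be. I never found out why, so I chose working heights that were safe either way.

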